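# Loosen the knurled hand nut two turns and swing the hold-down off the carving

### The job

The small carving on the wooden jig block is held down by a steel arm under a big knurled hand nut. Roll a fingertip round the knurled rim to loosen the nut anticlockwise (seen from above) by two full turns, no more and no less, so that its brass rib is back about where it started; only then push the arm clockwise by its upright peg until it meets its stop. Leave the carving and the small wooden block beside the jig lying where they are, neither shifted nor lifted.

Things in the scene. Friction and masses are not known exactly. Their poses are not given: they have to be found in the camera images.
- nut_centre (a point): On the fixed vertical axis of nut and arm, half-way up the nut (130 mm above the bench). Nut: rigid dark steel disc 91 mm across over 24 upright ridges (2 mm proud), 114 to 146 mm above the bench; its stud stands out to 152 mm. Too big to pinch: a finger pressed on the rim from the side (about 4 to 8 N) and moved round it turns it; 1.5 N along the rim is enough
- jig: Wooden jig block fixed to the bench, 80 mm wide and 62 mm high; origin on the bench under the nut's axis, x axis along the block, which reaches from 50 mm behind the axis to 150 mm ahead of it. The carving lies on its front part
- knurl_nut (a joint): Turn of the knurled nut in rad: 0 tight at the start, growing anticlockwise seen from above as it loosens; two full turns are 12.57; it can be overturned up to 18.85. Stiff enough to stay where it is left
- nut_rib (a point): Outer end, on top of the nut (150 mm above the bench, 40 mm from the axis), of the 26 x 6 mm brass rib that runs radially on its top face. At the start it points along the jig block towards the carving
- peg (a point): Middle of the upright dark wooden peg (22 mm across at the widest, from 112 to 148 mm above the bench; this point is 130 mm above the bench) at the outer end of the hold-down arm, 130 mm from the nut's axis. The arm is a dark steel bar 24 mm wide, from 100 to 112 mm above the bench, under the nut and over the carving
- hold_down (a joint): Swing of the hold-down arm in rad: 0 to 0.2 at the start (along the jig block, over the carving), growing clockwise seen from above to its stop at 1.40 (80 degrees). About 2 N at the peg moves it; it stays where it is left. It turns independently of the nut
- carving: Small carved rosette piece, 59 x 104 x 32 mm, lying loose and lengthwise on the front of the jig block beneath the arm, its top about 6 mm below the arm's underside; origin at the centre of its underside
- spare_block: Loose sawn walnut block 29 x 52 x 24 mm on the bench to the right of the jig, a bystander; origin at the centre of its underside

How it is judged:
By the outcome, as a careful person would: the job done as asked, in the order asked, and still so for the second after the job is handed in, with the robot touching nothing.
It also fails if it takes over 64 s, if anything falls off the work surface, if the arm or the gripper's body presses on something with over 40 N, if the wrist force passes 120 N, or if a joint passes its speed limit or range.

### The arm

A 6-joint arm with a two-finger parallel gripper is mounted at the origin on the work surface; the furniture and walls round the work are solid. World frame = base frame: x ahead of the robot, y to its left, z up, the work surface at z = 0. Lengths are in mm, angles in rad, forces in N, time in s.
With the tool pointing down it reaches from about 350 to 975 mm from the base axis. Payload 7.1 kg.
Tool frame: the origin (TCP) lies at the very end of the fingers, on their centre line; the grasp point (between the pads) lies 19 mm behind it (ctrl.tcp_to_grasp is the distance from the TCP to the grasp point, in mm); z points along the fingers, x is the direction in which the jaws open and shut, and the axes are right-handed (so a half turn about z gives the same grasp; the last joint's range is limited). The gripper opens to 88 mm and grips with 3 to 60 N. Pads are 20 mm wide; open, the fingers measure 115 mm over their backs; the gripper's body (75 mm by 178 mm) begins 61 mm behind the grasp point.
Start: joints at [1.105, 0.423, 1.63, -0, 1.089, -0.019], TCP at [270.019, 563.644, 199.775] pointing down, gripper open.
Joint ranges: [-3, 3], [-0.9, 2.11], [0.09, 2.58], [-1.31, 4.45], [0.11, 2.69], [-2.54, 2.54]. Speed limits (rad/s): [2.39, 2.39, 3.01, 3.14, 3.14, 3.14].

### API

Orientations are given as a rotation vector (axis times angle).
In Python, from workcell import get_obs, viewer, ctrl, masks_of gives the robot as it stands. The module is installed in compiled form; this text tells all that it offers.
- The arm moves only by the shell command python3 -m inch 'ROWS'. ROWS is JSON, a list of rows, each an object of numbers: "tx", "ty", "tz": the shift along the tool's x, y, z in cm; "ax", "ay", "az": the turn, a rotation vector about the tool's x, y, z in degrees; "jaw": the opening, from 0 (shut) to 1 (fully open). In form: [{"tx": .., "ty": .., "tz": .., "ax": .., "ay": .., "az": .., "jaw": ..}, ...]. A call has 1 to 12 rows; each row shifts and turns the commanded pose from where the row before left it, along the tool's axes as they then stand; what a row does not reach is not made up. A row lasts 1/8 s, in which the tool goes at most 62.5 mm and 10.7 degrees, less where a joint would pass 70% of its speed; a pose out of reach is approached as far as the arm can. A call is refused whole if a number of a shift passes 6.25 or a number of a turn 10.7, either way. A call with a gripper value outside its range is refused whole. The fingers move at their own pace and stop on an object; the grip force is fixed at half the most. Time passes only in rows, so rows that do not move let the fingers close. It gives the time, the measured TCP pose, the force and the opening at its end, in the units of the state.
- get_obs(): the state, without advancing time (a new reading comes with each control period).
- viewer.get_image(name): name is "scene" or "side" or "wrist"; returns (picture, depth): 400x640x3 uint8, red, green, blue; 400x640 float32, mm along the optical axis (not along the pixel's ray), 0 where there is no reading.
- viewer.get_calibration(name): a dict with "fx", "fy", "cx", "cy" (pixels), "distortion" ([k1, k2, p1, p2, k3] as OpenCV has them; the pictures are not rectified), "rvec" (rotation vector, rad) and "tvec" (3), from world to camera coordinates, as OpenCV has them. Camera axes: x right, y down, z forward; pixel columns grow to the right and rows downward; lengths in mm; the calibration is good to about 2 mm. A picture is of the moment at which its call begins: read the wrist's pose just before it. get_calibration takes no time and is no camera call; for the wrist camera it gives the pose at the moment of the call.
- ctrl.close_job(): hands the job in, once; it reports no verdict.
Trained networks look in the newest picture that a camera, given by its name, has taken for a name from the list of things; names that differ only in an ending like _2 or _b are one class to them, and where a whole thing is asked for, a point or a joint stands for the part that bears it (a point fixed in the world has none). Each returns a list of dicts, best first, with "score" (0 to 1); they miss things now and then, are a little off and sometimes report something else, mostly with a low value. They report only what shows in the picture. A call takes as long as a camera call.
- masks_of(camera, thing): "pixels" (400x640 bool, what is visible of it) and "location" ([column, row] in pixels, amid what is visible of it).
The state is a dict: "t": time; "qpos": joint angles; "qvel": joint speeds; "joint_torque": joint torques, N m; "ee_pos": TCP position; "orientation": TCP orientation; "ft_force": force on the tool from outside, world axes, zero at the start; "moment": the same for the moment, N m; "width": finger opening in mm.
Only numpy, scipy, OpenCV 4.12 (cv2) and the standard library are available. Lean on these libraries where they do the work, as an engineer would, in place of code of your own. Each camera call takes 0.05 s, during which the arm holds its last target. There are 200 camera calls.

## Working session

There is one attempt and no reset: what is moved stays moved. The work goes in short steps, Python scripts to look and compute and a shell command to move; the robot and the scene stay as the last step left them, time stands still between calls to the robot, and variables do not carry over. Pictures are saved under pics/ and viewed, about 8 in all and at most 12, crops included, and the job is handed in when it is done.

```bash
mkdir -p pics
cat > h.py <<'E'
import numpy as np, cv2
from workcell import get_obs, viewer, ctrl, masks_of
def cal(n):
    c=viewer.get_calibration(n);K=np.array([[c['fx'],0,c['cx']],[0,c['fy'],c['cy']],[0,0,1.]])
    return K,np.array(c['distortion'],float),cv2.Rodrigues(np.array(c['rvec'],float))[0],np.array(c['tvec'],float)
def ray_z(n,px,z):
    K,d,R,t=cal(n);u=cv2.undistortPoints(np.array([[px]],float),K,d)[0,0]
    dr=R.T@np.array([u[0],u[1],1]);o=-R.T@t
    return o+dr*(z-o[2])/dr[2]
def cloud(n,dep,mask):
    K,d,R,t=cal(n);v,u=np.where(mask&(dep>0))
    p=cv2.undistortPoints(np.stack([u,v],1).astype(float)[:,None],K,d)[:,0]
    c=np.c_[p,np.ones(len(p))]*dep[v,u][:,None]
    return (c-t)@R
def proj(n,P):
    K,d,R,t=cal(n);return cv2.projectPoints(np.array(P,float).reshape(-1,3),cv2.Rodrigues(R)[0],t,K,d)[0][:,0]
E
python3 - <<'E'
from h import *
ims=[]
o=get_obs();print(o['t'],o['ee_pos'],o['orientation'],o['width'],o['ft_force'])
for n in ['scene','side']:
    im,dep=viewer.get_image(n)
    cv2.imwrite(f'pics/{n}0.png',im[:,:,::-1]);np.save(n+'.npy',dep)
    for th in ['knurl_nut','nut_rib','peg','jig','carving','spare_block']:
        for m in masks_of(n,th)[:1]:
            c=cloud(n,dep,m['pixels'])
            print(n,th,round(m['score'],2),np.round(m['location']),m['pixels'].sum(),'med',np.round(np.median(c,0)) if len(c) else None,'lo',np.round(np.percentile(c,3,axis=0)),'hi',np.round(np.percentile(c,97,axis=0)))
E
```

```text
0.0 [269.76453339 563.14984744 198.99970469] [ 2.65773344e+00  1.67368580e+00 -2.02805153e-03] 87.85567075883768 [0.85224156 0.74341902 0.24771633]
scene knurl_nut 0.96 [323. 200.] 1143 med [369. 336. 145.] lo [342. 295. 124.] hi [417. 371. 149.]
scene nut_rib 0.59 [321. 200.] 1191 med [369. 335. 145.] lo [342. 292. 121.] hi [419. 371. 149.]
scene peg 0.66 [281. 189.] 434 med [483. 378. 112.] lo [432. 349.  15.] hi [636. 397. 146.]
scene jig 0.89 [314. 224.] 4660 med [383. 355.  62.] lo [330. 289.   8.] hi [494. 435. 147.]
scene carving 0.63 [281. 205.] 602 med [467. 394.  76.] lo [439. 362.  61.] hi [514. 418.  93.]
scene spare_block 0.7 [388. 233.] 253 med [343. 182.  24.] lo [328. 162.   5.] hi [376. 199.  26.]
side knurl_nut 0.8 [281. 181.] 1841 med [376. 314. 146.] lo [341. 287. 123.] hi [417. 361. 149.]
side nut_rib 0.16 [311. 294.] 784 med [352. 173.  24.] lo [328. 156.   1.] hi [377. 197.  27.]
side peg 0.76 [314. 159.] 546 med [490. 379. 113.] lo [450. 352.   0.] hi [571. 543. 149.]
side jig 0.93 [286. 203.] 6059 med [380. 318.  64.] lo [329. 275.   9.] hi [504. 382. 148.]
side carving 0.76 [316. 176.] 334 med [470. 359.  77.] lo [447. 344.  68.] hi [514. 396.  92.]
side spare_block 0.73 [313. 296.] 757 med [352. 173.  24.] lo [328. 156.   4.] hi [376. 195.  27.]
```

Run:
```python
import cv2,numpy as np
a=cv2.imread('pics/scene0.png')[120:290,210:450];b=cv2.imread('pics/side0.png')[110:330,180:420]
a=cv2.resize(a,None,fx=1.65,fy=1.65*1.0);b=cv2.resize(b,None,fx=1.65,fy=1.65)
h=max(a.shape[0],b.shape[0]);p=lambda x:cv2.copyMakeBorder(x,0,h-x.shape[0],0,0,0)
cv2.imwrite('pics/c0.png',np.hstack([p(a),p(b)]))
from h import *
# nut centre fit from top-face depth
for n in ['scene','side']:
    d=np.load(n+'.npy');c=cloud(n,d,d>0)
    s=c[(abs(c[:,2]-146)<3)&(np.hypot(c[:,0]-377,c[:,1]-330)<65)]
    (cx,cy),r=cv2.minEnclosingCircle(s[:,:2].astype(np.float32));print(n,'nut',cx,cy,r,len(s))
    s=c[(c[:,2]>116)&(c[:,2]<152)&(np.hypot(c[:,0]-485,c[:,1]-380)<40)]
    print(n,'peg',s.mean(0),s.min(0),s.max(0),len(s))
```

```text
scene nut 383.3539733886719 330.08624267578125 43.26164245605469 727
scene peg [496.48727576 387.84362806 135.65715128] [489.01160896 376.66999486 116.415829  ] [508.46362289 396.82443127 148.30637433] 125
side nut 382.7567138671875 329.06109619140625 43.82907485961914 1142
side peg [497.20207918 383.08832662 135.38298943] [489.33695612 376.17836158 116.1419239 ] [511.94751271 394.272538   150.15148677] 201
```

View pics/c0.png

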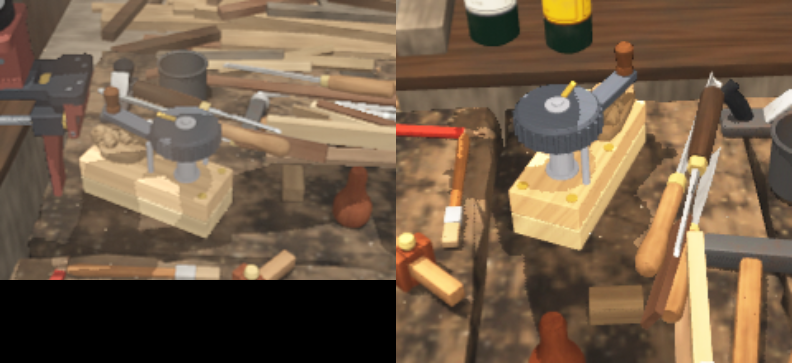

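View pics/scene0.png

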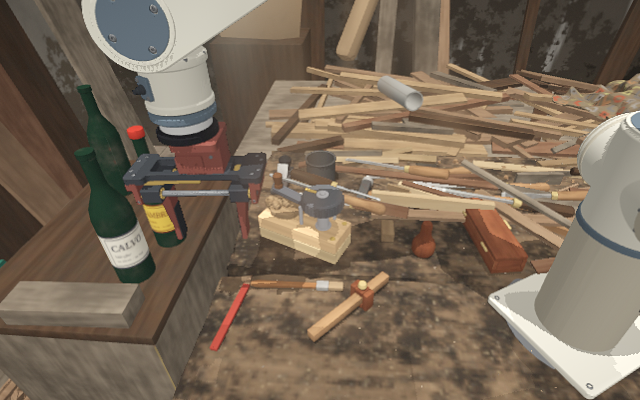

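The close-up shows the nut with its brass rib pointing toward the peg, which sits at the arm's outer end over the carving. The walnut block lies at about (312,296) in the side view. Next I'll measure the rib and jig yaw and check the surroundings, with the gripper still clear.

```bash
cat >> h.py <<'E'
C=np.array([383.,329.5])
def rib(n,im):
    hsv=cv2.cvtColor(im,cv2.COLOR_RGB2HSV)
    q=proj(n,[[C[0]+38*np.cos(a),C[1]+38*np.sin(a),149] for a in np.linspace(0,6.28,40)])
    m=np.zeros(im.shape[:2],np.uint8);cv2.fillPoly(m,[q.astype(np.int32)],1)
    k=(m>0)&(hsv[...,0]>15)&(hsv[...,0]<35)&(hsv[...,1]>120)&(hsv[...,2]>90)
    v,u=np.where(k)
    if len(u)<4: return None,len(u)
    P=np.array([ray_z(n,(a,b),149)[:2] for a,b in zip(u,v)]).mean(0)-C
    return round(float(np.degrees(np.arctan2(P[1],P[0]))),1),len(u),np.round(np.hypot(*P))
def peg(n,dep,im):
    c=cloud(n,dep,dep>0);r=c[:,:2]-C;h=np.hypot(r[:,0],r[:,1])
    s=c[(c[:,2]>118)&(c[:,2]<152)&(h>110)&(h<150)]
    return s
E
python3 - <<'E'
from h import *
for n in ['scene','side']:
    im=cv2.imread(f'pics/{n}0.png')[:,:,::-1];print(n,rib(n,np.ascontiguousarray(im)))
d=np.vstack([cloud(n,np.load(n+'.npy'),np.load(n+'.npy')>0) for n in ['scene','side']])
s=d[(abs(d[:,2]-62)<4)&(np.hypot(d[:,0]-430,d[:,1]-350)<150)]
print('jig rect',cv2.minAreaRect(s[:,:2].astype(np.float32)))
h=np.hypot(*(d[:,:2]-C).T)
s=d[(d[:,2]>114)&(h>60)&(h<260)&(d[:,2]<450)]
for z0 in (114,150,200):
  for a in range(-180,180,30):
    az=np.degrees(np.arctan2(*(s[:,:2]-C).T[::-1]))
    k=(az>=a)&(az<a+30)&(s[:,2]>z0)
    if k.sum()>5: print(z0,a,k.sum(),np.round(np.percentile(np.hypot(*(s[k,:2]-C).T),3)),s[k,2].max())
E
```

```text
scene (32.8, 16, np.float64(29.0))
side (34.9, 38, np.float64(27.0))
jig rect ((456.14984130859375, 317.12554931640625), (211.08969116210938, 186.32891845703125), 36.04700469970703)
114 0 346 113.0 150.15148676562427
114 30 12 84.0 144.6253372380438
114 90 445 212.0 440.44253921235816
114 120 6748 194.0 449.9997747316699
150 90 445 212.0 440.44253921235816
150 120 6748 194.0 449.9997747316699
200 90 445 212.0 440.44253921235816
200 120 6748 194.0 449.9997747316699
```

```bash
python3 -m inch '[{"tx":-3.2,"ty":2.56,"jaw":0},{"tx":-3.2,"ty":2.56,"jaw":0},{"tx":-3.2,"ty":2.56,"jaw":0},{"tx":-3.2,"ty":2.56,"jaw":0},{"tx":-3.38,"ty":2.56,"jaw":0},{"jaw":0},{"jaw":0},{"tz":2.5,"jaw":0},{"tz":2.5,"jaw":0},{"tz":2.5,"jaw":0},{"jaw":0},{"jaw":0}]'
```

```text
$[0]: bad value
```

```bash
python3 -m inch '[{"tx":-3.2,"ty":2.56,"tz":0,"ax":0,"ay":0,"az":0,"jaw":0},{"tx":-3.2,"ty":2.56,"tz":0,"ax":0,"ay":0,"az":0,"jaw":0},{"tx":-3.2,"ty":2.56,"tz":0,"ax":0,"ay":0,"az":0,"jaw":0},{"tx":-3.2,"ty":2.56,"tz":0,"ax":0,"ay":0,"az":0,"jaw":0},{"tx":-3.38,"ty":2.56,"tz":0,"ax":0,"ay":0,"az":0,"jaw":0},{"tx":0,"ty":0,"tz":0,"ax":0,"ay":0,"az":0,"jaw":0},{"tx":0,"ty":0,"tz":2.5,"ax":0,"ay":0,"az":0,"jaw":0},{"tx":0,"ty":0,"tz":2.5,"ax":0,"ay":0,"az":0,"jaw":0},{"tx":0,"ty":0,"tz":2.5,"ax":0,"ay":0,"az":0,"jaw":0},{"tx":0,"ty":0,"tz":0,"ax":0,"ay":0,"az":0,"jaw":0}]'
```

```text
t: 1.95
ee_pos: [314.7, 362.4, 123.5]
orientation: [2.657, 1.674, -0.005]
ft_force: [-0.6, 0.6, 0.0]
width: 0.9
```

```bash
python3 -m inch '[{"tx":0,"ty":1.7,"tz":0,"ax":0,"ay":0,"az":0,"jaw":0},{"tx":0,"ty":0.3,"tz":0,"ax":0,"ay":0,"az":0,"jaw":0},{"tx":0,"ty":0,"tz":0,"ax":0,"ay":0,"az":0,"jaw":0}]'
```

```text
t: 2.33
ee_pos: [334.4, 353.9, 125.5]
orientation: [-2.659, -1.672, -0.002]
ft_force: [-0.5, -0.4, -1.1]
width: 0.9
```

```bash
python3 -m inch '[{"tx":0,"ty":0.2,"tz":0,"ax":0,"ay":0,"az":0,"jaw":0},{"tx":0,"ty":0,"tz":0,"ax":0,"ay":0,"az":0,"jaw":0}]'
```

```text
t: 2.58
ee_pos: [335.4, 352.9, 125.0]
orientation: [-2.658, -1.674, -0.0]
ft_force: [-0.7, 0.8, 0.2]
width: 0.5
```

```bash
python3 -m inch '[{"tx":0,"ty":0.2,"tz":0,"ax":0,"ay":0,"az":0,"jaw":0},{"tx":0,"ty":0,"tz":0,"ax":0,"ay":0,"az":0,"jaw":0}]'
```

```text
t: 2.82
ee_pos: [337.2, 352.0, 124.8]
orientation: [2.658, 1.674, -0.0]
ft_force: [0.7, -0.2, 0.2]
width: 0.6
```

```bash
python3 -m inch '[{"tx":0,"ty":0.2,"tz":0,"ax":0,"ay":0,"az":0,"jaw":0},{"tx":0,"ty":0,"tz":0,"ax":0,"ay":0,"az":0,"jaw":0}]'
```

```text
t: 3.08
ee_pos: [339.1, 351.2, 124.8]
orientation: [2.658, 1.674, -0.0]
ft_force: [0.3, -0.2, -0.1]
width: 0.8
```

```bash
python3 -m inch '[{"tx":0,"ty":0.2,"tz":0,"ax":0,"ay":0,"az":0,"jaw":0},{"tx":0,"ty":0,"tz":0,"ax":0,"ay":0,"az":0,"jaw":0}]'
python3 - <<'E'
from h import *
im,d=viewer.get_image('side');print(rib('side',im))
a=cv2.resize(im[110:230,180:420],None,fx=1.65,fy=1.65)
im,d=viewer.get_image('wrist')
cv2.imwrite('pics/w1.png',np.hstack([cv2.copyMakeBorder(a,0,250-a.shape[0],0,0,0),cv2.resize(im,(400,250))])[:,:,::-1])
E
```

```text
t: 3.32
ee_pos: [340.9, 350.3, 124.8]
orientation: [2.658, 1.674, 0.0]
ft_force: [-0.0, -0.8, -0.5]
width: 0.4
(34.9, 38, np.float64(27.0))
```

View pics/w1.png

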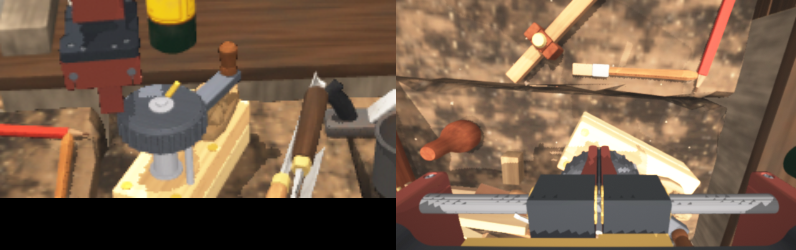

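The side view shows the red fingertips just behind the nut's left rim at about (112,100) in the crop, with the rib unmoved. I'm still short of contact.

```bash
python3 -m inch '[{"tx":0,"ty":0.15,"tz":0,"ax":0,"ay":0,"az":0,"jaw":0},{"tx":0,"ty":0,"tz":0,"ax":0,"ay":0,"az":0,"jaw":0}]'
```

```text
t: 3.68
ee_pos: [342.2, 349.7, 124.8]
orientation: [-2.658, -1.674, -0.0]
ft_force: [0.5, 0.2, -0.2]
width: 0.3
```

```bash
python3 -m inch '[{"tx":0,"ty":0.15,"tz":0,"ax":0,"ay":0,"az":0,"jaw":0},{"tx":0,"ty":0,"tz":0,"ax":0,"ay":0,"az":0,"jaw":0}]'
```

```text
t: 3.92
ee_pos: [343.6, 349.0, 124.8]
orientation: [2.658, 1.674, 0.0]
ft_force: [-0.0, 0.4, -0.8]
width: 0.3
```

Run:
```python
from h import *
# nut centre using both clouds: rim side points below top and top
for n in ['scene','side']:
    d=np.load(n+'.npy');c=cloud(n,d,d>0)
    s=c[(c[:,2]>116)&(c[:,2]<149)&(np.hypot(c[:,0]-383,c[:,1]-330)<58)]
    for a in range(-180,180,30):
        u=np.array([np.cos(np.radians(a)),np.sin(np.radians(a))]);print(n,a,np.round(np.percentile((s[:,:2]-C)@u,99.5),1),end='; ')
    print()
```

```text
scene -180 42.7; scene -150 42.5; scene -120 44.2; scene -90 42.7; scene -60 39.4; scene -30 39.1; scene 0 40.5; scene 30 41.1; scene 60 44.6; scene 90 43.5; scene 120 43.1; scene 150 42.3; 
side -180 43.9; side -150 44.1; side -120 44.6; side -90 44.5; side -60 44.5; side -30 45.5; side 0 41.4; side 30 38.5; side 60 37.5; side 90 38.0; side 120 39.0; side 150 43.1;
```

Run:
```python
from h import *
o=get_obs();p=o['ee_pos'];print(p,o['ft_force'],o['joint_torque'])
for n in ['side','scene']:
    im,d=viewer.get_image(n);np.save(n+'1.npy',d)
    im=np.ascontiguousarray(im[:,:,::-1])
    big=cv2.resize(im,None,fx=4,fy=4,interpolation=cv2.INTER_CUBIC)
    for P,c in [(p,(0,255,0)),(p+[0,0,40],(0,255,0)),([383,329.5,152],(255,0,255))]:
        q=proj(n,P)[0]*4+2;cv2.circle(big,tuple(int(x) for x in q),4,c,-1)
    for z in(114,146):
        q=proj(n,[[383+45.5*np.cos(a),329.5+45.5*np.sin(a),z] for a in np.linspace(0,6.28,40)])*4+2
        cv2.polylines(big,[q.astype(np.int32)],True,(255,255,0),1)
    q=proj(n,[383,329.5,150])[0]*4;x,y=int(q[0]),int(q[1])
    cv2.imwrite(f'pics/o_{n}.png',big[y-220:y+180,x-200:x+200])
a=np.hstack([cv2.imread('pics/o_side.png'),cv2.imread('pics/o_scene.png')]);cv2.imwrite('pics/o1.png',a)
```

```text
[343.61052969 349.01700491 124.78768908] [-0.01253298  0.40303545 -0.79614797] [-3.29953863e-02 -4.28857219e+01 -2.10842085e+01  4.05407022e-02
  3.86268483e-02 -1.58926315e-02]
```

View pics/o1.png

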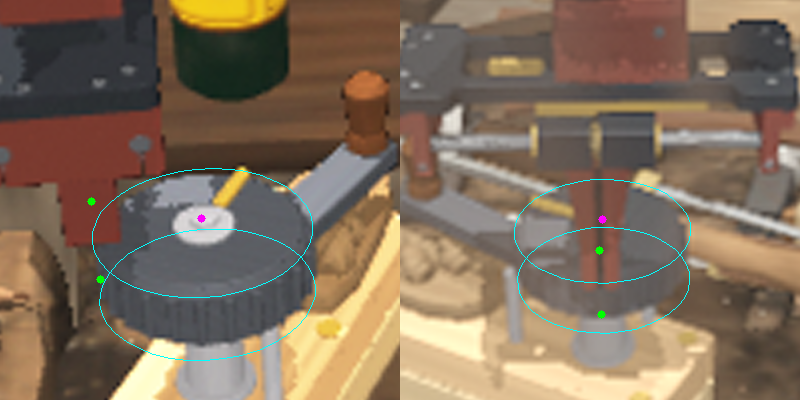

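The overlay shows the nut outline fitting well. The visible fingertip bottom is about 15–20 mm above the projected TCP, so it is probably near or above the nut's top. I'll check with depth.

Run:
```python
from h import *
print(ctrl.tcp_to_grasp)
for n in ['side','scene']:
    d=np.load(n+'1.npy');d0=np.load(n+'.npy')
    m=(d>0)&((d0-d>8)|(d0==0))
    c=cloud(n,d,m);h=np.hypot(*(c[:,:2]-[343.6,349]).T)
    c=c[(h<45)&(c[:,2]>110)&(c[:,2]<200)]
    for z in range(110,200,8):
        s=c[(c[:,2]>=z)&(c[:,2]<z+8)]
        if len(s):
            r=s[:,:2]-[343.6,349];x=r@[.432,.902];y=r@[.902,-.432]
            print(n,z,len(s),'toolx',np.round(np.percentile(x,[3,97]),1),'tooly',np.round(np.percentile(y,[3,97]),1))
```

```text
18.700000000000003
side 126 1 toolx [-28.9 -28.9] tooly [10.3 10.3]
side 142 6 toolx [-22.3   9.5] tooly [-10.6  31.4]
side 150 57 toolx [-11.   -2.2] tooly [-11.1  10.3]
side 158 53 toolx [-10.6  -6.3] tooly [-11.9   9.2]
side 166 61 toolx [-11.2  -6.8] tooly [-10.9  10.2]
side 174 54 toolx [-12.2  -8.6] tooly [-11.7   9.1]
side 182 1 toolx [-11.4 -11.4] tooly [2.9 2.9]
scene 118 1 toolx [-19.4 -19.4] tooly [6.5 6.5]
scene 142 7 toolx [-7.3 23.7] tooly [-9.9 33.2]
scene 150 34 toolx [-9.7  7.8] tooly [-11.   -7.3]
scene 158 34 toolx [-9.8  7.6] tooly [-10.6  -7.5]
scene 166 32 toolx [-9.9  7.4] tooly [-11.   -7.6]
scene 174 39 toolx [-10.    8.7] tooly [-11.7  -7.7]
scene 182 38 toolx [-12.    8.8] tooly [-11.4  -6.8]
scene 190 45 toolx [-12.   10.5] tooly [-10.7  -4.7]
scene 198 12 toolx [-12.7  10.3] tooly [-11.5  -7.7]
```

```bash
python3 -m inch '[{"tx":0,"ty":-2.6,"tz":0,"ax":0,"ay":0,"az":0,"jaw":0},{"tx":0,"ty":0,"tz":0,"ax":0,"ay":0,"az":0,"jaw":0},{"tx":0,"ty":0,"tz":2.1,"ax":0,"ay":0,"az":0,"jaw":0},{"tx":0,"ty":0.9,"tz":0,"ax":0,"ay":0,"az":0,"jaw":0},{"tx":0,"ty":0.2,"tz":0,"ax":0,"ay":0,"az":0,"jaw":0},{"tx":0,"ty":0,"tz":0,"ax":0,"ay":0,"az":0,"jaw":0}]'
```

```text
t: 4.78
ee_pos: [330.7, 355.6, 104.3]
orientation: [-2.659, -1.673, -0.001]
ft_force: [0.3, 0.2, 0.8]
width: 0.5
```

```bash
python3 -m inch '[{"tx":0,"ty":0.2,"tz":0,"ax":0,"ay":0,"az":0,"jaw":0},{"tx":0,"ty":0,"tz":0,"ax":0,"ay":0,"az":0,"jaw":0}]'
```

```text
t: 5.03
ee_pos: [332.0, 354.7, 104.0]
orientation: [-2.658, -1.674, -0.001]
ft_force: [0.7, 0.9, 1.1]
width: 0.3
```

```bash
python3 -m inch '[{"tx":0,"ty":0.2,"tz":0,"ax":0,"ay":0,"az":0,"jaw":0},{"tx":0,"ty":0,"tz":0,"ax":0,"ay":0,"az":0,"jaw":0}]'
```

```text
t: 5.28
ee_pos: [333.5, 353.8, 103.8]
orientation: [-2.658, -1.674, 0.0]
ft_force: [-0.9, 0.7, 1.4]
width: 0.5
```

```bash
python3 -m inch '[{"tx":0,"ty":0.1,"tz":0,"ax":0,"ay":0,"az":0,"jaw":0},{"tx":0,"ty":0,"tz":0,"ax":0,"ay":0,"az":0,"jaw":0}]'
```

```text
t: 5.52
ee_pos: [333.7, 353.7, 103.8]
orientation: [-2.658, -1.673, 0.001]
ft_force: [-5.9, 2.9, 2.8]
width: 0.6
```

```bash
python3 -m inch '[{"tx":-0.945,"ty":0.083,"tz":0,"ax":0,"ay":0,"az":-10,"jaw":0},{"tx":-0.945,"ty":0.083,"tz":0,"ax":0,"ay":0,"az":-10,"jaw":0},{"tx":-0.945,"ty":0.083,"tz":0,"ax":0,"ay":0,"az":-10,"jaw":0},{"tx":0,"ty":0,"tz":0,"ax":0,"ay":0,"az":0,"jaw":0}]'
cat > st.py <<'E'
from h import *
import sys
o=get_obs();R=cv2.Rodrigues(np.array(o['orientation'],float))[0]
r=o['ee_pos'][:2]-C;x,y=R[:2,0],R[:2,1];f=o['ft_force'][:2]
print('t',round(o['t'],2),'phi',round(np.degrees(np.arctan2(r[1],r[0])),1),'rad',round(np.hypot(*r),1),'off tool x,y',np.round([-r@x,-r@y],1),'yawy',round(np.degrees(np.arctan2(-y[1],-y[0])),1),'F press',round(-f@y,1),'F tang',round(f@x,1),'q6',round(o['qpos'][5],2),'z',round(o['ee_pos'][2],1))
for n in sys.argv[1:]: print(n,rib(n,viewer.get_image(n)[0]))
E
python3 st.py side scene
```

```text
t: 6.02
ee_pos: [328.8, 324.9, 103.6]
orientation: [2.137, 2.303, -0.002]
ft_force: [-2.2, -0.7, 0.9]
width: 0.8
t 6.03 phi -175.1 rad 54.4 off tool x,y [ 0.6 54.4] yawy -175.7 F press 2.2 F tang -0.6 q6 -0.89 z 103.6
side (None, 0)
scene (-61.4, 7, np.float64(28.0))
```

```bash
python3 -m inch '[{"tx":-0.94,"ty":0.16,"tz":0,"ax":0,"ay":0,"az":-10,"jaw":0},{"tx":-0.94,"ty":0.1,"tz":0,"ax":0,"ay":0,"az":-10,"jaw":0},{"tx":-0.94,"ty":0.083,"tz":0,"ax":0,"ay":0,"az":-10,"jaw":0},{"tx":0,"ty":0,"tz":0,"ax":0,"ay":0,"az":0,"jaw":0}]';python3 st.py
python3 - <<'E'
from h import *
L=[]
for n in ['side','scene']:
    im,d=viewer.get_image(n);q=proj(n,[383,329.5,150])[0];x,y=int(q[0]),int(q[1])
    L.append(cv2.resize(im[y-50:y+50,x-50:x+50],(400,400),interpolation=cv2.INTER_CUBIC))
cv2.imwrite('pics/r1.png',np.hstack(L)[:,:,::-1])
E
```

```text
t: 6.62
ee_pos: [338.6, 298.0, 103.5]
orientation: [-1.467, -2.777, 0.005]
ft_force: [-4.1, -4.9, 5.0]
width: -0.1
t 6.62 phi -144.7 rad 54.4 off tool x,y [ 1.  54.4] yawy -145.7 F press 6.1 F tang -1.7 q6 -1.47 z 103.5
```

View pics/r1.png

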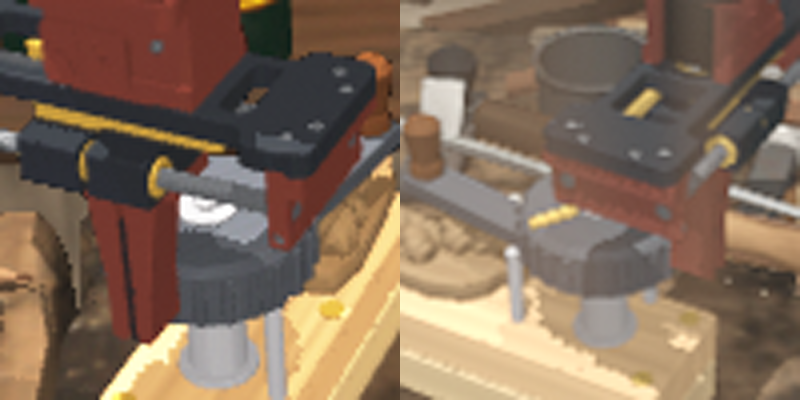

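Run:
```python
from h import *
for n in ['side','scene']:
    q=proj(n,[383,329.5,150])[0];x,y=int(q[0]),int(q[1])
    for a in (33,63,93,123):
        p=proj(n,[[383+r*np.cos(np.radians(a)),329.5+r*np.sin(np.radians(a)),149.5] for r in(14,40)]);print(n,a,np.round((p-[x-50,y-50])*4))
```

```text
side 33 [[219. 185.]
 [248. 152.]]
side 63 [[202. 183.]
 [200. 148.]]
side 93 [[186. 187.]
 [153. 159.]]
side 123 [[173. 195.]
 [119. 181.]]
scene 33 [[180. 193.]
 [138. 179.]]
scene 63 [[175. 201.]
 [125. 201.]]
scene 93 [[178. 209.]
 [133. 224.]]
scene 123 [[188. 215.]
 [160. 242.]]
```

```bash
cat > rb.py <<'E'
from h import *
def score(n,im,dep):
    im=im.astype(int);hsv=cv2.cvtColor(im.astype(np.uint8),cv2.COLOR_RGB2HSV)
    y=((hsv[...,0]>15)&(hsv[...,0]<35)&(hsv[...,1]>110)&(hsv[...,2]>80)).astype(np.float32)
    K,d,R,t=cal(n);out=[]
    for a in np.arange(0,360,3):
        u=np.array([np.cos(np.radians(a)),np.sin(np.radians(a))]);v=np.array([-u[1],u[0]])
        P=np.array([[*(C+u*r+v*w),149.5] for r in range(16,40,3) for w in(-2,0,2)])
        q=proj(n,P).round().astype(int);z=(P@R.T+t)[:,2]
        ok=abs(dep[q[:,1],q[:,0]]-z)<12
        out.append((y[q[:,1],q[:,0]]*ok).mean())
    return np.array(out)
def show():
    for n in ['side','scene']:
        im,d=viewer.get_image(n);s=score(n,im,d);w=s**3;i=s.argmax()
        a=np.radians(np.arange(0,360,3));near=np.cos(a-a[i])>.8;w=w*near
        print(n,'rib',round(np.degrees(np.angle((w*np.exp(1j*a)).sum()))%360,1),'score',round(float(s.max()),2))
if __name__=='__main__': show()
E
python3 -m inch '[{"tx":-0.94,"ty":0.083,"tz":0,"ax":0,"ay":0,"az":-10,"jaw":0},{"tx":-0.94,"ty":0.083,"tz":0,"ax":0,"ay":0,"az":-10,"jaw":0},{"tx":-0.94,"ty":0.083,"tz":0,"ax":0,"ay":0,"az":-10,"jaw":0},{"tx":-0.94,"ty":0.083,"tz":0,"ax":0,"ay":0,"az":-10,"jaw":0},{"tx":0,"ty":0,"tz":0,"ax":0,"ay":0,"az":0,"jaw":0}]';python3 st.py;python3 rb.py
```

```text
t: 7.35
ee_pos: [369.3, 275.9, 103.4]
orientation: [-0.427, -3.111, 0.006]
ft_force: [-0.7, -9.7, 4.3]
width: 0.3
t 7.35 phi -104.3 rad 55.3 off tool x,y [ 1.3 55.3] yawy -105.6 F press 9.5 F tang -2.0 q6 -2.25 z 103.4
side rib 135.5 score 0.67
scene rib 128.0 score 0.92
```

```bash
python3 -m inch '[{"tx":0,"ty":-1.5,"tz":-1.5,"ax":0,"ay":0,"az":0,"jaw":0},{"tx":1.215,"ty":0.106,"tz":0,"ax":0,"ay":0,"az":10,"jaw":0},{"tx":1.215,"ty":0.106,"tz":0,"ax":0,"ay":0,"az":10,"jaw":0},{"tx":1.215,"ty":0.106,"tz":0,"ax":0,"ay":0,"az":10,"jaw":0},{"tx":1.215,"ty":0.106,"tz":0,"ax":0,"ay":0,"az":10,"jaw":0},{"tx":1.215,"ty":0.106,"tz":0,"ax":0,"ay":0,"az":10,"jaw":0},{"tx":1.215,"ty":0.106,"tz":0,"ax":0,"ay":0,"az":10,"jaw":0},{"tx":1.215,"ty":0.106,"tz":0,"ax":0,"ay":0,"az":10,"jaw":0},{"tx":1.215,"ty":0.106,"tz":0,"ax":0,"ay":0,"az":10,"jaw":0},{"tx":1.215,"ty":0.106,"tz":0,"ax":0,"ay":0,"az":10,"jaw":0},{"tx":1.215,"ty":0.106,"tz":0,"ax":0,"ay":0,"az":10,"jaw":0},{"tx":1.215,"ty":0.106,"tz":0,"ax":0,"ay":0,"az":10,"jaw":0}]';python3 st.py;python3 rb.py
```

```text
t: 8.95
ee_pos: [328.1, 372.6, 118.9]
orientation: [-2.8, -1.424, -0.002]
ft_force: [-0.2, 0.1, 0.8]
width: 0.3
t 8.95 phi 141.9 rad 69.8 off tool x,y [-2.5 69.7] yawy 143.9 F press 0.2 F tang -0.1 q6 -0.12 z 118.9
side rib 131.5 score 1.0
scene rib 0.0 score 0.0
```

```bash
python3 -m inch '[{"tx":1.215,"ty":0.106,"tz":0,"ax":0,"ay":0,"az":10,"jaw":0},{"tx":1.215,"ty":0.106,"tz":0,"ax":0,"ay":0,"az":10,"jaw":0},{"tx":1.215,"ty":0.106,"tz":0,"ax":0,"ay":0,"az":10,"jaw":0},{"tx":1.215,"ty":0.106,"tz":0,"ax":0,"ay":0,"az":10,"jaw":0},{"tx":1.215,"ty":0.106,"tz":0,"ax":0,"ay":0,"az":10,"jaw":0},{"tx":1.215,"ty":0.106,"tz":0,"ax":0,"ay":0,"az":10,"jaw":0},{"tx":1.215,"ty":0.106,"tz":0,"ax":0,"ay":0,"az":10,"jaw":0},{"tx":1.215,"ty":0.106,"tz":0,"ax":0,"ay":0,"az":10,"jaw":0},{"tx":1.215,"ty":0.106,"tz":0,"ax":0,"ay":0,"az":10,"jaw":0},{"tx":1.215,"ty":0.106,"tz":0,"ax":0,"ay":0,"az":10,"jaw":0},{"tx":1.215,"ty":0.106,"tz":0,"ax":0,"ay":0,"az":10,"jaw":0},{"tx":0,"ty":0,"tz":0,"ax":0,"ay":0,"az":0,"jaw":0}]';python3 st.py;python3 rb.py
```

```text
t: 10.55
ee_pos: [442.5, 369.7, 118.7]
orientation: [2.781, -1.462, 0.0]
ft_force: [0.3, 0.1, 0.4]
width: 0.5
t 10.55 phi 34.1 rad 71.8 off tool x,y [-0.6 71.8] yawy 34.5 F press 0.3 F tang 0.1 q6 1.64 z 118.7
side rib 131.2 score 1.0
scene rib 127.9 score 0.88
```

```bash
python3 -m inch '[{"tx":1.23,"ty":0.11,"tz":0,"ax":0,"ay":0,"az":10,"jaw":0},{"tx":1.23,"ty":0.11,"tz":0,"ax":0,"ay":0,"az":10,"jaw":0},{"tx":0,"ty":0,"tz":0.75,"ax":0,"ay":0,"az":0,"jaw":0},{"tx":0,"ty":0,"tz":0.75,"ax":0,"ay":0,"az":0,"jaw":0},{"tx":0,"ty":1.4,"tz":0,"ax":0,"ay":0,"az":0,"jaw":0},{"tx":0,"ty":0.2,"tz":0,"ax":0,"ay":0,"az":0,"jaw":0},{"tx":0,"ty":0,"tz":0,"ax":0,"ay":0,"az":0,"jaw":0}]';python3 st.py
python3 - <<'E'
from rb import *
for n in ['side','scene']:
    im=np.ascontiguousarray(cv2.imread(f'pics/{n}0.png')[:,:,::-1]);s=score(n,im,np.load(n+'.npy'));w=s**3;a=np.radians(np.arange(0,360,3))
    print(n,'rib0',np.degrees(np.angle((w*np.exp(1j*a)).sum())),s.max())
E
```

```text
t: 11.52
ee_pos: [439.5, 345.8, 104.3]
orientation: [-2.479, 1.917, -0.005]
ft_force: [12.0, 3.9, -7.9]
width: 0.4
t 11.53 phi 16.1 rad 58.8 off tool x,y [ 1.6 58.8] yawy 14.6 F press 12.6 F tang -0.8 q6 1.96 z 104.3
side rib0 33.724670817307874 1.0
scene rib0 34.559100525199824 0.8333333
```

```bash
sed -i 's/^C=.*/C=np.array([384.6,330.4])/' h.py; python3 -m inch '[{"tx":-0.97,"ty":0.01,"tz":0,"ax":0,"ay":0,"az":-10,"jaw":0},{"tx":-0.97,"ty":0.085,"tz":0,"ax":0,"ay":0,"az":-10,"jaw":0},{"tx":-0.97,"ty":0.085,"tz":0,"ax":0,"ay":0,"az":-10,"jaw":0},{"tx":-0.97,"ty":0.085,"tz":0,"ax":0,"ay":0,"az":-10,"jaw":0},{"tx":-0.97,"ty":0.085,"tz":0,"ax":0,"ay":0,"az":-10,"jaw":0},{"tx":-0.97,"ty":0.085,"tz":0,"ax":0,"ay":0,"az":-10,"jaw":0},{"tx":0,"ty":0,"tz":0,"ax":0,"ay":0,"az":0,"jaw":0}]';python3 st.py;python3 rb.py
```

```text
t: 12.4
ee_pos: [397.6, 385.5, 104.0]
orientation: [-3.111, 0.422, -0.001]
ft_force: [0.3, 5.5, -2.0]
width: 0.4
t 12.4 phi 76.7 rad 56.6 off tool x,y [ 2.1 56.5] yawy 74.5 F press 5.4 F tang -1.2 q6 1.02 z 104.0
side rib 197.4 score 0.96
scene rib 194.8 score 0.71
```

```bash
python3 -m inch '[{"tx":-0.97,"ty":0.085,"tz":0,"ax":0,"ay":0,"az":-10,"jaw":0},{"tx":-0.97,"ty":0.085,"tz":0,"ax":0,"ay":0,"az":-10,"jaw":0},{"tx":-0.97,"ty":0.085,"tz":0,"ax":0,"ay":0,"az":-10,"jaw":0},{"tx":-0.97,"ty":0.085,"tz":0,"ax":0,"ay":0,"az":-10,"jaw":0},{"tx":-0.97,"ty":0.085,"tz":0,"ax":0,"ay":0,"az":-10,"jaw":0},{"tx":-0.97,"ty":0.085,"tz":0,"ax":0,"ay":0,"az":-10,"jaw":0},{"tx":-0.97,"ty":0.085,"tz":0,"ax":0,"ay":0,"az":-10,"jaw":0},{"tx":-0.97,"ty":0.085,"tz":0,"ax":0,"ay":0,"az":-10,"jaw":0},{"tx":0,"ty":0,"tz":0,"ax":0,"ay":0,"az":0,"jaw":0}]';python3 st.py;python3 rb.py
```

```text
t: 13.62
ee_pos: [331.9, 353.5, 103.7]
orientation: [2.66, 1.671, -0.002]
ft_force: [0.7, -0.1, -0.5]
width: 0.4
t 13.62 phi 156.3 rad 57.5 off tool x,y [ 2.  57.5] yawy 154.3 F press -0.7 F tang 0.2 q6 -0.33 z 103.7
side rib 226.6 score 1.0
scene rib 227.9 score 0.83
```

```bash
python3 -m inch '[{"tx":0.2,"ty":0,"tz":0,"ax":0,"ay":0,"az":0,"jaw":0},{"tx":0,"ty":0.22,"tz":0,"ax":0,"ay":0,"az":0,"jaw":0},{"tx":0,"ty":0,"tz":0,"ax":0,"ay":0,"az":0,"jaw":0}]';python3 st.py
```

```text
t: 14.1
ee_pos: [334.7, 355.7, 103.8]
orientation: [-2.659, -1.67, 0.003]
ft_force: [-7.6, 3.9, 3.9]
width: 0.5
t 14.1 phi 153.1 rad 56.0 off tool x,y [-1.1 56. ] yawy 154.3 F press 8.5 F tang 0.3 q6 -0.33 z 103.8
```

```bash
python3 -m inch '[{"tx":-0.97,"ty":0.08,"tz":0,"ax":0,"ay":0,"az":-10,"jaw":0},{"tx":-0.97,"ty":0.08,"tz":0,"ax":0,"ay":0,"az":-10,"jaw":0},{"tx":-0.97,"ty":0.08,"tz":0,"ax":0,"ay":0,"az":-10,"jaw":0},{"tx":-0.97,"ty":0.08,"tz":0,"ax":0,"ay":0,"az":-10,"jaw":0},{"tx":-0.97,"ty":0.08,"tz":0,"ax":0,"ay":0,"az":-10,"jaw":0},{"tx":0,"ty":0,"tz":0,"ax":0,"ay":0,"az":0,"jaw":0}]';python3 st.py;python3 rb.py
```

```text
t: 14.85
ee_pos: [333.8, 306.4, 103.4]
orientation: [-1.703, -2.638, 0.006]
ft_force: [-5.6, -4.2, 4.1]
width: 0.3
t 14.85 phi -154.7 rad 56.2 off tool x,y [ 1.  56.2] yawy -155.7 F press 6.8 F tang -1.5 q6 -1.28 z 103.4
side rib 276.0 score 0.21
scene rib 280.2 score 0.21
```

```bash
python3 -m inch '[{"tx":-0.97,"ty":0.085,"tz":0,"ax":0,"ay":0,"az":-10,"jaw":0},{"tx":-0.97,"ty":0.085,"tz":0,"ax":0,"ay":0,"az":-10,"jaw":0},{"tx":-0.97,"ty":0.085,"tz":0,"ax":0,"ay":0,"az":-10,"jaw":0},{"tx":-0.97,"ty":0.085,"tz":0,"ax":0,"ay":0,"az":-10,"jaw":0},{"tx":-0.97,"ty":0.085,"tz":0,"ax":0,"ay":0,"az":-10,"jaw":0},{"tx":0,"ty":-1.5,"tz":-1.5,"ax":0,"ay":0,"az":0,"jaw":0},{"tx":1.24,"ty":0.108,"tz":0,"ax":0,"ay":0,"az":10,"jaw":0},{"tx":1.24,"ty":0.108,"tz":0,"ax":0,"ay":0,"az":10,"jaw":0},{"tx":1.24,"ty":0.108,"tz":0,"ax":0,"ay":0,"az":10,"jaw":0},{"tx":1.24,"ty":0.108,"tz":0,"ax":0,"ay":0,"az":10,"jaw":0},{"tx":1.24,"ty":0.108,"tz":0,"ax":0,"ay":0,"az":10,"jaw":0},{"tx":1.24,"ty":0.108,"tz":0,"ax":0,"ay":0,"az":10,"jaw":0}]';python3 st.py;python3 rb.py
```

```text
t: 16.45
ee_pos: [317.1, 314.5, 118.8]
orientation: [1.936, 2.474, 0.001]
ft_force: [0.4, -0.6, 0.1]
width: 0.6
t 16.45 phi -166.8 rad 69.3 off tool x,y [-0.8 69.3] yawy -166.1 F press -0.3 F tang -0.7 q6 -1.06 z 118.8
side rib 325.2 score 1.0
scene rib 0.0 score 0.0
```

```bash
python3 -m inch '[{"tx":1.24,"ty":0.108,"tz":0,"ax":0,"ay":0,"az":10,"jaw":0},{"tx":1.24,"ty":0.108,"tz":0,"ax":0,"ay":0,"az":10,"jaw":0},{"tx":1.24,"ty":0.108,"tz":0,"ax":0,"ay":0,"az":10,"jaw":0},{"tx":1.24,"ty":0.108,"tz":0,"ax":0,"ay":0,"az":10,"jaw":0},{"tx":1.24,"ty":0.108,"tz":0,"ax":0,"ay":0,"az":10,"jaw":0},{"tx":1.24,"ty":0.108,"tz":0,"ax":0,"ay":0,"az":10,"jaw":0},{"tx":1.24,"ty":0.108,"tz":0,"ax":0,"ay":0,"az":10,"jaw":0},{"tx":1.24,"ty":0.108,"tz":0,"ax":0,"ay":0,"az":10,"jaw":0},{"tx":1.24,"ty":0.108,"tz":0,"ax":0,"ay":0,"az":10,"jaw":0},{"tx":1.24,"ty":0.108,"tz":0,"ax":0,"ay":0,"az":10,"jaw":0},{"tx":1.24,"ty":0.108,"tz":0,"ax":0,"ay":0,"az":10,"jaw":0},{"tx":1.24,"ty":0.108,"tz":0,"ax":0,"ay":0,"az":10,"jaw":0}]';python3 st.py;python3 rb.py
```

```text
t: 18.05
ee_pos: [406.1, 400.1, 118.6]
orientation: [3.112, -0.431, 0.0]
ft_force: [0.3, -0.1, -0.5]
width: 0.2
t 18.05 phi 72.8 rad 73.0 off tool x,y [-1.8 73. ] yawy 74.2 F press 0.0 F tang 0.3 q6 1.03 z 118.6
side rib 324.8 score 1.0
scene rib 328.8 score 0.75
```

```bash
python3 -m inch '[{"tx":1.26,"ty":0.11,"tz":0,"ax":0,"ay":0,"az":10,"jaw":0},{"tx":1.26,"ty":0.11,"tz":0,"ax":0,"ay":0,"az":10,"jaw":0},{"tx":1.26,"ty":0.11,"tz":0,"ax":0,"ay":0,"az":10,"jaw":0},{"tx":1.26,"ty":0.11,"tz":0,"ax":0,"ay":0,"az":10,"jaw":0},{"tx":1.26,"ty":0.11,"tz":0,"ax":0,"ay":0,"az":10,"jaw":0},{"tx":1.26,"ty":0.11,"tz":0,"ax":0,"ay":0,"az":10,"jaw":0},{"tx":0,"ty":0,"tz":0.75,"ax":0,"ay":0,"az":0,"jaw":0},{"tx":0,"ty":0,"tz":0.75,"ax":0,"ay":0,"az":0,"jaw":0},{"tx":0,"ty":1.3,"tz":0,"ax":0,"ay":0,"az":0,"jaw":0},{"tx":0,"ty":0,"tz":0,"ax":0,"ay":0,"az":0,"jaw":0}]';python3 st.py
```

```text
t: 19.4
ee_pos: [441.9, 345.0, 103.4]
orientation: [2.483, -1.922, -0.001]
ft_force: [0.3, -0.6, 0.1]
width: 0.5
t 19.4 phi 14.3 rad 59.2 off tool x,y [-0.2 59.2] yawy 14.5 F press 0.1 F tang 0.7 q6 1.96 z 103.4
```

```bash
python3 -m inch '[{"tx":0,"ty":0.36,"tz":0,"ax":0,"ay":0,"az":0,"jaw":0},{"tx":0,"ty":0,"tz":0,"ax":0,"ay":0,"az":0,"jaw":0}]';python3 st.py; python3 -m inch '[{"tx":-0.97,"ty":0.085,"tz":0,"ax":0,"ay":0,"az":-10,"jaw":0},{"tx":-0.97,"ty":0.085,"tz":0,"ax":0,"ay":0,"az":-10,"jaw":0},{"tx":-0.97,"ty":0.085,"tz":0,"ax":0,"ay":0,"az":-10,"jaw":0},{"tx":-0.97,"ty":0.085,"tz":0,"ax":0,"ay":0,"az":-10,"jaw":0},{"tx":-0.97,"ty":0.085,"tz":0,"ax":0,"ay":0,"az":-10,"jaw":0},{"tx":0,"ty":0,"tz":0,"ax":0,"ay":0,"az":0,"jaw":0}]';python3 st.py;python3 rb.py
```

```text
t: 19.65
ee_pos: [440.1, 344.7, 104.1]
orientation: [-2.482, 1.924, -0.0]
ft_force: [-0.5, -0.3, 0.3]
width: 0.8
t 19.65 phi 14.4 rad 57.3 off tool x,y [-0.  57.3] yawy 14.4 F press -0.6 F tang 0.2 q6 1.96 z 104.1
t: 20.4
ee_pos: [409.9, 381.3, 103.9]
orientation: [-3.063, 0.697, -0.0]
ft_force: [0.9, 0.2, 0.1]
width: 0.5
t 20.4 phi 63.6 rad 56.9 off tool x,y [-0.7 56.9] yawy 64.4 F press 0.6 F tang 0.7 q6 1.18 z 103.9
side rib 328.7 score 1.0
scene rib 332.7 score 0.67
```

```bash
python3 -m inch '[{"tx":0,"ty":0.15,"tz":0,"ax":0,"ay":0,"az":0,"jaw":0},{"tx":0,"ty":0,"tz":0,"ax":0,"ay":0,"az":0,"jaw":0}]';python3 st.py
```

```text
t: 20.75
ee_pos: [410.6, 380.9, 104.1]
orientation: [-3.059, 0.7, -0.002]
ft_force: [0.9, 6.4, -3.3]
width: 0.4
t 20.75 phi 62.7 rad 56.8 off tool x,y [-1.5 56.8] yawy 64.2 F press 6.1 F tang -1.9 q6 1.17 z 104.1
```

```bash
python3 -m inch '[{"tx":-0.97,"ty":0.09,"tz":0,"ax":0,"ay":0,"az":-10,"jaw":0},{"tx":-0.97,"ty":0.085,"tz":0,"ax":0,"ay":0,"az":-10,"jaw":0},{"tx":-0.97,"ty":0.085,"tz":0,"ax":0,"ay":0,"az":-10,"jaw":0},{"tx":-0.97,"ty":0.085,"tz":0,"ax":0,"ay":0,"az":-10,"jaw":0},{"tx":-0.97,"ty":0.085,"tz":0,"ax":0,"ay":0,"az":-10,"jaw":0},{"tx":0,"ty":0,"tz":0,"ax":0,"ay":0,"az":0,"jaw":0}]';python3 st.py;python3 rb.py
```

```text
t: 21.5
ee_pos: [361.5, 381.5, 104.1]
orientation: [-3.068, -0.662, -0.0]
ft_force: [-4.5, 9.4, -1.2]
width: 0.3
t 21.5 phi 114.3 rad 56.1 off tool x,y [-0.1 56.1] yawy 114.3 F press 10.5 F tang -0.2 q6 0.36 z 104.1
side rib 22.1 score 1.0
scene rib 0.0 score 0.0
```

```bash
python3 -m inch '[{"tx":-0.97,"ty":0.045,"tz":0,"ax":0,"ay":0,"az":-10,"jaw":0},{"tx":-0.97,"ty":0.085,"tz":0,"ax":0,"ay":0,"az":-10,"jaw":0},{"tx":-0.97,"ty":0.085,"tz":0,"ax":0,"ay":0,"az":-10,"jaw":0},{"tx":-0.97,"ty":0.085,"tz":0,"ax":0,"ay":0,"az":-10,"jaw":0},{"tx":-0.97,"ty":0.085,"tz":0,"ax":0,"ay":0,"az":-10,"jaw":0},{"tx":-0.97,"ty":0.085,"tz":0,"ax":0,"ay":0,"az":-10,"jaw":0},{"tx":-0.97,"ty":0.085,"tz":0,"ax":0,"ay":0,"az":-10,"jaw":0},{"tx":0,"ty":0,"tz":0,"ax":0,"ay":0,"az":0,"jaw":0}]';python3 st.py;python3 rb.py
```

```text
t: 22.6
ee_pos: [328.9, 324.0, 103.6]
orientation: [-2.139, -2.301, 0.003]
ft_force: [-3.1, -2.0, 1.2]
width: 0.3
t 22.6 phi -173.4 rad 56.1 off tool x,y [ 2.4 56.1] yawy -175.8 F press 3.2 F tang -1.8 q6 -0.89 z 103.6
side rib 0.0 score 0.0
scene rib 95.0 score 0.29
```

```bash
python3 -m inch '[{"tx":-0.97,"ty":0.15,"tz":0,"ax":0,"ay":0,"az":-10,"jaw":0},{"tx":-0.97,"ty":0.1,"tz":0,"ax":0,"ay":0,"az":-10,"jaw":0},{"tx":-0.97,"ty":0.1,"tz":0,"ax":0,"ay":0,"az":-10,"jaw":0},{"tx":-0.97,"ty":0.085,"tz":0,"ax":0,"ay":0,"az":-10,"jaw":0},{"tx":-0.97,"ty":0.085,"tz":0,"ax":0,"ay":0,"az":-10,"jaw":0},{"tx":-0.97,"ty":0.085,"tz":0,"ax":0,"ay":0,"az":-10,"jaw":0},{"tx":-0.97,"ty":0.085,"tz":0,"ax":0,"ay":0,"az":-10,"jaw":0},{"tx":0,"ty":0,"tz":0,"ax":0,"ay":0,"az":0,"jaw":0}]';python3 st.py;python3 rb.py
```

```text
t: 23.7
ee_pos: [371.5, 275.3, 103.6]
orientation: [0.434, 3.111, -0.001]
ft_force: [0.9, -4.5, 0.4]
width: 0.5
t 23.7 phi -103.4 rad 56.6 off tool x,y [ 2.5 56.6] yawy -105.9 F press 4.0 F tang -2.0 q6 -2.25 z 103.6
side rib 166.1 score 0.96
scene rib 162.9 score 0.79
```

```bash
python3 -m inch '[{"tx":0.2,"ty":-1.5,"tz":-1.5,"ax":0,"ay":0,"az":0,"jaw":0},{"tx":1.24,"ty":0.108,"tz":0,"ax":0,"ay":0,"az":10,"jaw":0},{"tx":1.24,"ty":0.108,"tz":0,"ax":0,"ay":0,"az":10,"jaw":0},{"tx":1.24,"ty":0.108,"tz":0,"ax":0,"ay":0,"az":10,"jaw":0},{"tx":1.24,"ty":0.108,"tz":0,"ax":0,"ay":0,"az":10,"jaw":0},{"tx":1.24,"ty":0.108,"tz":0,"ax":0,"ay":0,"az":10,"jaw":0},{"tx":1.24,"ty":0.108,"tz":0,"ax":0,"ay":0,"az":10,"jaw":0},{"tx":1.24,"ty":0.108,"tz":0,"ax":0,"ay":0,"az":10,"jaw":0},{"tx":1.24,"ty":0.108,"tz":0,"ax":0,"ay":0,"az":10,"jaw":0},{"tx":1.24,"ty":0.108,"tz":0,"ax":0,"ay":0,"az":10,"jaw":0},{"tx":1.24,"ty":0.108,"tz":0,"ax":0,"ay":0,"az":10,"jaw":0},{"tx":1.24,"ty":0.108,"tz":0,"ax":0,"ay":0,"az":10,"jaw":0}]'; python3 -m inch '[{"tx":1.24,"ty":0.108,"tz":0,"ax":0,"ay":0,"az":10,"jaw":0},{"tx":1.24,"ty":0.108,"tz":0,"ax":0,"ay":0,"az":10,"jaw":0},{"tx":1.24,"ty":0.108,"tz":0,"ax":0,"ay":0,"az":10,"jaw":0},{"tx":1.24,"ty":0.108,"tz":0,"ax":0,"ay":0,"az":10,"jaw":0},{"tx":1.24,"ty":0.108,"tz":0,"ax":0,"ay":0,"az":10,"jaw":0},{"tx":1.24,"ty":0.108,"tz":0,"ax":0,"ay":0,"az":10,"jaw":0},{"tx":1.24,"ty":0.108,"tz":0,"ax":0,"ay":0,"az":10,"jaw":0},{"tx":1.24,"ty":0.108,"tz":0,"ax":0,"ay":0,"az":10,"jaw":0},{"tx":1.24,"ty":0.108,"tz":0,"ax":0,"ay":0,"az":10,"jaw":0},{"tx":1.24,"ty":0.108,"tz":0,"ax":0,"ay":0,"az":10,"jaw":0},{"tx":1.24,"ty":0.108,"tz":0,"ax":0,"ay":0,"az":10,"jaw":0},{"tx":1.24,"ty":0.108,"tz":0,"ax":0,"ay":0,"az":10,"jaw":0}]';python3 st.py;python3 rb.py
```

```text
t: 25.3
ee_pos: [326.2, 373.7, 119.0]
orientation: [-2.8, -1.422, -0.002]
ft_force: [0.0, -0.5, -0.3]
width: 0.3
t: 26.8
ee_pos: [449.7, 361.0, 119.0]
orientation: [-2.631, 1.714, -0.0]
ft_force: [-0.3, 0.7, -0.3]
width: 0.5
t 26.8 phi 25.2 rad 71.9 off tool x,y [ 1.7 71.9] yawy 23.8 F press 0.0 F tang -0.8 q6 1.81 z 119.0
side rib 166.5 score 1.0
scene rib 162.9 score 0.79
```

Lagging one row; go one more back, then descend and make contact.

```bash
python3 -m inch '[{"tx":1.24,"ty":0.108,"tz":0,"ax":0,"ay":0,"az":10,"jaw":0},{"tx":0.1,"ty":0,"tz":0.75,"ax":0,"ay":0,"az":0,"jaw":0},{"tx":0,"ty":0,"tz":0.75,"ax":0,"ay":0,"az":0,"jaw":0},{"tx":0,"ty":1.3,"tz":0,"ax":0,"ay":0,"az":0,"jaw":0},{"tx":0,"ty":0.1,"tz":0,"ax":0,"ay":0,"az":0,"jaw":0},{"tx":0,"ty":0,"tz":0,"ax":0,"ay":0,"az":0,"jaw":0}]';python3 st.py
```

```text
t: 27.65
ee_pos: [440.0, 344.5, 103.9]
orientation: [-2.483, 1.924, -0.0]
ft_force: [2.8, 1.4, -2.0]
width: 0.1
t 27.65 phi 14.2 rad 57.2 off tool x,y [-0.2 57.2] yawy 14.5 F press 3.1 F tang -0.7 q6 1.96 z 103.9
```

```bash
python3 -m inch '[{"tx":-0.97,"ty":0.15,"tz":0,"ax":0,"ay":0,"az":-10,"jaw":0},{"tx":-0.97,"ty":0.085,"tz":0,"ax":0,"ay":0,"az":-10,"jaw":0},{"tx":-0.97,"ty":0.085,"tz":0,"ax":0,"ay":0,"az":-10,"jaw":0},{"tx":-0.97,"ty":0.085,"tz":0,"ax":0,"ay":0,"az":-10,"jaw":0},{"tx":-0.97,"ty":0.085,"tz":0,"ax":0,"ay":0,"az":-10,"jaw":0},{"tx":-0.97,"ty":0.085,"tz":0,"ax":0,"ay":0,"az":-10,"jaw":0},{"tx":0,"ty":0,"tz":0,"ax":0,"ay":0,"az":0,"jaw":0}]';python3 st.py;python3 rb.py
```

```text
t: 28.52
ee_pos: [399.7, 384.9, 104.1]
orientation: [-3.111, 0.425, 0.0]
ft_force: [-0.9, 4.9, -3.1]
width: 0.3
t 28.52 phi 74.5 rad 56.6 off tool x,y [ 0.1 56.6] yawy 74.4 F press 4.5 F tang -2.2 q6 1.01 z 104.1
side rib 223.6 score 0.96
scene rib 222.6 score 0.71
```

```bash
python3 -m inch '[{"tx":-0.97,"ty":0.13,"tz":0,"ax":0,"ay":0,"az":-10,"jaw":0},{"tx":-0.97,"ty":0.09,"tz":0,"ax":0,"ay":0,"az":-10,"jaw":0},{"tx":-0.97,"ty":0.09,"tz":0,"ax":0,"ay":0,"az":-10,"jaw":0},{"tx":-0.97,"ty":0.09,"tz":0,"ax":0,"ay":0,"az":-10,"jaw":0},{"tx":-0.97,"ty":0.09,"tz":0,"ax":0,"ay":0,"az":-10,"jaw":0},{"tx":-0.97,"ty":0.09,"tz":0,"ax":0,"ay":0,"az":-10,"jaw":0},{"tx":0,"ty":0,"tz":0,"ax":0,"ay":0,"az":0,"jaw":0}]';python3 st.py;python3 rb.py
```

```text
t: 29.5
ee_pos: [344.2, 369.2, 104.0]
orientation: [-2.908, -1.186, 0.004]
ft_force: [-6.2, 5.4, 2.0]
width: 0.3
t 29.5 phi 136.2 rad 56.0 off tool x,y [ 1.7 56. ] yawy 134.4 F press 8.2 F tang -0.6 q6 0.02 z 104.0
side rib 282.1 score 1.0
scene rib 285.8 score 0.33
```

```bash
python3 -m inch '[{"tx":-0.97,"ty":0.085,"tz":0,"ax":0,"ay":0,"az":-10,"jaw":0},{"tx":-0.97,"ty":0.085,"tz":0,"ax":0,"ay":0,"az":-10,"jaw":0},{"tx":-0.97,"ty":0.085,"tz":0,"ax":0,"ay":0,"az":-10,"jaw":0},{"tx":-0.97,"ty":0.085,"tz":0,"ax":0,"ay":0,"az":-10,"jaw":0},{"tx":-0.97,"ty":0.09,"tz":0,"ax":0,"ay":0,"az":-10,"jaw":0},{"tx":-0.97,"ty":0.09,"tz":0,"ax":0,"ay":0,"az":-10,"jaw":0},{"tx":-0.97,"ty":0.09,"tz":0,"ax":0,"ay":0,"az":-10,"jaw":0},{"tx":0,"ty":0,"tz":0,"ax":0,"ay":0,"az":0,"jaw":0}]';python3 st.py;python3 rb.py
```

```text
t: 30.6
ee_pos: [334.1, 305.5, 103.8]
orientation: [-1.707, -2.637, 0.002]
ft_force: [0.0, 0.2, 0.5]
width: 0.4
t 30.6 phi -153.7 rad 56.3 off tool x,y [ 2.  56.3] yawy -155.8 F press -0.1 F tang 0.2 q6 -1.28 z 103.8
side rib 0.0 score 0.0
scene rib 0.0 score 0.0
```

```bash
python3 -m inch '[{"tx":0.1,"ty":0.14,"tz":0,"ax":0,"ay":0,"az":0,"jaw":0},{"tx":-0.97,"ty":0.09,"tz":0,"ax":0,"ay":0,"az":-10,"jaw":0},{"tx":-0.97,"ty":0.09,"tz":0,"ax":0,"ay":0,"az":-10,"jaw":0},{"tx":-0.97,"ty":0.09,"tz":0,"ax":0,"ay":0,"az":-10,"jaw":0},{"tx":0,"ty":0,"tz":0,"ax":0,"ay":0,"az":0,"jaw":0}]';python3 st.py;python3 rb.py
```

```text
t: 31.32
ee_pos: [353.4, 284.8, 103.5]
orientation: [-0.965, -2.989, 0.003]
ft_force: [-2.2, -4.6, 1.9]
width: 0.4
t 31.32 phi -124.4 rad 55.3 off tool x,y [ 1.4 55.3] yawy -125.8 F press 5.0 F tang -0.9 q6 -1.86 z 103.5
side rib 355.3 score 0.46
scene rib 1.8 score 0.79
```

```bash
python3 -m inch '[{"tx":-0.97,"ty":0.1,"tz":0,"ax":0,"ay":0,"az":-10,"jaw":0},{"tx":-0.97,"ty":0.085,"tz":0,"ax":0,"ay":0,"az":-10,"jaw":0},{"tx":0,"ty":0,"tz":0,"ax":0,"ay":0,"az":0,"jaw":0}]';python3 st.py;python3 rb.py
```

```text
t: 31.8
ee_pos: [371.3, 276.7, 103.5]
orientation: [-0.429, -3.112, 0.002]
ft_force: [-0.6, -6.1, 0.0]
width: 0.3
t 31.8 phi -103.9 rad 55.4 off tool x,y [ 1.7 55.3] yawy -105.7 F press 6.0 F tang -1.1 q6 -2.25 z 103.5
side rib 0.0 score 0.0
scene rib 22.2 score 0.83
```

```bash
cat > r0.py <<'E'
from rb import *
for n in ['side','scene']:
    im=np.ascontiguousarray(cv2.imread(f'pics/{n}0.png')[:,:,::-1]);s=score(n,im,np.load(n+'.npy'));w=s**3;a=np.radians(np.arange(0,360,3))
    print(n,'rib0',np.degrees(np.angle((w*np.exp(1j*a)).sum())),s.max())
E
python3 r0.py; python3 -m inch '[{"tx":-0.48,"ty":0.03,"tz":0,"ax":0,"ay":0,"az":-5,"jaw":0},{"tx":-0.3,"ty":0,"tz":0,"ax":0,"ay":0,"az":0,"jaw":0},{"tx":0,"ty":0,"tz":0,"ax":0,"ay":0,"az":0,"jaw":0}]';python3 st.py;python3 rb.py
```

```text
side rib0 36.041669422491566 1.0
scene rib0 35.43619636330329 0.875
t: 32.28
ee_pos: [378.7, 275.3, 103.5]
orientation: [-0.296, -3.127, 0.002]
ft_force: [-0.7, -5.6, 0.6]
width: 0.4
t 32.27 phi -96.1 rad 55.4 off tool x,y [ 4.6 55.2] yawy -100.8 F press 5.6 F tang -0.4 q6 -2.35 z 103.5
side rib 0.0 score 0.0
scene rib 31.3 score 0.83
```

```bash
python3 -m inch '[{"tx":-0.3,"ty":0,"tz":0,"ax":0,"ay":0,"az":0,"jaw":0},{"tx":0,"ty":0,"tz":0,"ax":0,"ay":0,"az":0,"jaw":0},{"tx":0,"ty":-2,"tz":0,"ax":0,"ay":0,"az":0,"jaw":0},{"tx":1.24,"ty":0.108,"tz":-1.5,"ax":0,"ay":0,"az":10,"jaw":0},{"tx":1.24,"ty":0.108,"tz":0,"ax":0,"ay":0,"az":10,"jaw":0},{"tx":1.24,"ty":0.108,"tz":0,"ax":0,"ay":0,"az":10,"jaw":0},{"tx":1.24,"ty":0.108,"tz":0,"ax":0,"ay":0,"az":10,"jaw":0},{"tx":1.24,"ty":0.108,"tz":0,"ax":0,"ay":0,"az":10,"jaw":0},{"tx":1.24,"ty":0.108,"tz":0,"ax":0,"ay":0,"az":10,"jaw":0},{"tx":1.24,"ty":0.108,"tz":0,"ax":0,"ay":0,"az":10,"jaw":0},{"tx":1.24,"ty":0.108,"tz":0,"ax":0,"ay":0,"az":10,"jaw":0},{"tx":1.24,"ty":0.108,"tz":0,"ax":0,"ay":0,"az":10,"jaw":0}]';python3 st.py;python3 rb.py
```

```text
t: 33.88
ee_pos: [321.7, 339.0, 119.2]
orientation: [-2.423, -1.998, -0.003]
ft_force: [-0.7, -0.0, -0.7]
width: 0.3
t 33.88 phi 172.2 rad 63.5 off tool x,y [ 3.5 63.4] yawy 169.0 F press 0.6 F tang -0.1 q6 -0.59 z 119.2
side rib 36.0 score 1.0
scene rib 35.6 score 0.79
```

```bash
python3 -m inch '[{"tx":0,"ty":0,"tz":-3,"ax":0,"ay":0,"az":0,"jaw":0},{"tx":2.8,"ty":3.52,"tz":0,"ax":0,"ay":0,"az":0,"jaw":0},{"tx":2.8,"ty":3.52,"tz":0,"ax":0,"ay":0,"az":0,"jaw":0},{"tx":2.8,"ty":3.52,"tz":0,"ax":0,"ay":0,"az":0,"jaw":0},{"tx":2.8,"ty":3.52,"tz":0,"ax":0,"ay":0,"az":0,"jaw":0},{"tx":0,"ty":0,"tz":0,"ax":0,"ay":0,"az":10.5,"jaw":0},{"tx":0,"ty":0,"tz":0,"ax":0,"ay":0,"az":10.5,"jaw":0},{"tx":0,"ty":0,"tz":0,"ax":0,"ay":0,"az":10.5,"jaw":0},{"tx":0,"ty":0,"tz":0,"ax":0,"ay":0,"az":10.5,"jaw":0},{"tx":0,"ty":0,"tz":0,"ax":0,"ay":0,"az":10.5,"jaw":0},{"tx":0,"ty":0,"tz":0,"ax":0,"ay":0,"az":0,"jaw":0}]';cat > pg.py <<'E'
from h import *
o=get_obs();R=cv2.Rodrigues(np.array(o['orientation'],float))[0];D=R[:2,:2].T
print('ee',np.round(o['ee_pos'],1),'F',np.round(o['ft_force'],1),'q6',round(o['qpos'][5],2),'yaw_y',round(np.degrees(np.arctan2(R[1,1],R[0,1])),1),'C in tool',np.round(D@(C-o['ee_pos'][:2]),1))
for n in ['side','scene']:
    im,d=viewer.get_image(n)
    for m in masks_of(n,'peg')[:1]:
        c=cloud(n,d,m['pixels']);r=np.hypot(*(c[:,:2]-C).T);c=c[(c[:,2]>118)&(c[:,2]<151)&(r>112)&(r<148)]
        if len(c)>5:
            p=c[:,:2].mean(0);print(n,round(m['score'],2),len(c),np.round(p),'az',round(np.degrees(np.arctan2(*(p-C)[::-1])),1),'in tool',np.round(D@(p-o['ee_pos'][:2]),1))
E
python3 pg.py
```

```text
t: 35.35
ee_pos: [480.5, 422.2, 148.9]
orientation: [-3.054, -0.737, -0.0]
ft_force: [0.1, -0.1, -0.3]
width: 0.5
ee [480.5 422.2 148.9] F [ 0.1 -0.1 -0.3] q6 0.23 yaw_y -62.9 C in tool [-127.2   37.9]
side 0.78 189 [497. 383.] az 25.1 in tool [-2.7 42.3]
scene 0.84 119 [496. 388.] az 27.3 in tool [-1.7 37.6]
```

```bash
python3 -m inch '[{"tx":0,"ty":0,"tz":2.05,"ax":0,"ay":0,"az":0,"jaw":0},{"tx":0,"ty":0,"tz":2.05,"ax":0,"ay":0,"az":0,"jaw":0},{"tx":0,"ty":1.4,"tz":0,"ax":0,"ay":0,"az":0,"jaw":0},{"tx":0,"ty":0.5,"tz":0,"ax":0,"ay":0,"az":0,"jaw":0},{"tx":0.07,"ty":0.9,"tz":0,"ax":0,"ay":0,"az":4,"jaw":0},{"tx":0,"ty":0,"tz":0,"ax":0,"ay":0,"az":0,"jaw":0}]';python3 pg.py
```

```text
t: 36.3
ee_pos: [494.4, 397.9, 108.3]
orientation: [-3.079, -0.623, -0.001]
ft_force: [0.3, -0.6, -0.3]
width: 0.6
ee [494.4 397.9 108.3] F [ 0.3 -0.6 -0.3] q6 0.26 yaw_y -67.1 C in tool [-127.3   19.5]
side 0.78 189 [501. 373.] az 20.1 in tool [-3.  25.5]
scene 0.73 77 [499. 375.] az 21.5 in tool [-4.3 22.5]
```

```bash
python3 -m inch '[{"tx":0.14,"ty":1.79,"tz":0,"ax":0,"ay":0,"az":8,"jaw":0},{"tx":0.14,"ty":1.79,"tz":0,"ax":0,"ay":0,"az":8,"jaw":0},{"tx":0.14,"ty":1.79,"tz":0,"ax":0,"ay":0,"az":8,"jaw":0},{"tx":0.14,"ty":1.79,"tz":0,"ax":0,"ay":0,"az":8,"jaw":0},{"tx":0,"ty":0,"tz":0,"ax":0,"ay":0,"az":0,"jaw":0}]';python3 pg.py
```

```text
t: 37.12
ee_pos: [512.6, 329.3, 108.1]
orientation: [-3.132, 0.248, -0.0]
ft_force: [-0.2, 0.0, 0.4]
width: 0.5
ee [512.6 329.3 108.1] F [-0.2  0.   0.4] q6 0.71 yaw_y -99.1 C in tool [-126.5   19.1]
side 0.73 222 [508. 302.] az -12.8 in tool [-0.1 27.4]
scene 0.47 109 [508. 306.] az -11.2 in tool [-1.  23.8]
```

```bash
python3 -m inch '[{"tx":0.14,"ty":1.79,"tz":0,"ax":0,"ay":0,"az":8,"jaw":0},{"tx":0.14,"ty":1.79,"tz":0,"ax":0,"ay":0,"az":8,"jaw":0},{"tx":0.14,"ty":1.79,"tz":0,"ax":0,"ay":0,"az":8,"jaw":0},{"tx":0.07,"ty":0.9,"tz":0,"ax":0,"ay":0,"az":4,"jaw":0},{"tx":0,"ty":0,"tz":0,"ax":0,"ay":0,"az":0,"jaw":0}]';python3 pg.py; python3 -m inch '[{"tx":0.03,"ty":0.45,"tz":0,"ax":0,"ay":0,"az":2,"jaw":0},{"tx":0,"ty":0,"tz":0,"ax":0,"ay":0,"az":0,"jaw":0}]'
```

```text
t: 37.95
ee_pos: [496.3, 269.9, 107.9]
orientation: [-2.979, 0.997, -0.0]
ft_force: [-0.7, 0.5, 0.2]
width: 0.3
ee [496.3 269.9 107.9] F [-0.7  0.5  0.2] q6 1.12 yaw_y -127.0 C in tool [-125.6   18.9]
side 0.68 234 [482. 245.] az -41.3 in tool [ 3.7 28.6]
scene 0.72 94 [481. 250.] az -39.7 in tool [-0.5 24.8]
t: 38.4
ee_pos: [494.0, 266.0, 107.8]
orientation: [-2.96, 1.052, -0.0]
ft_force: [1.0, 0.4, 0.2]
width: 0.4
```

```bash
python3 -m inch '[{"tx":0.02,"ty":0.25,"tz":0,"ax":0,"ay":0,"az":1,"jaw":0},{"tx":0,"ty":0,"tz":0,"ax":0,"ay":0,"az":0,"jaw":0}]'; python3 -m inch '[{"tx":0.02,"ty":0.25,"tz":0,"ax":0,"ay":0,"az":1,"jaw":0},{"tx":0,"ty":0,"tz":0,"ax":0,"ay":0,"az":0,"jaw":0}]'
```

```text
t: 38.65
ee_pos: [492.5, 263.7, 107.8]
orientation: [2.951, -1.077, 0.0]
ft_force: [1.5, 1.0, -1.2]
width: 0.8
t: 38.9
ee_pos: [491.0, 261.6, 107.8]
orientation: [2.941, -1.103, -0.0]
ft_force: [1.5, 0.8, 0.1]
width: 0.4
```

```bash
python3 -m inch '[{"tx":0.02,"ty":0.25,"tz":0,"ax":0,"ay":0,"az":1,"jaw":0},{"tx":0,"ty":0,"tz":0,"ax":0,"ay":0,"az":0,"jaw":0}]'; python3 -m inch '[{"tx":0.02,"ty":0.2,"tz":0,"ax":0,"ay":0,"az":1,"jaw":0},{"tx":0,"ty":0,"tz":0,"ax":0,"ay":0,"az":0,"jaw":0}]'; python3 pg.py
```

```text
t: 39.15
ee_pos: [489.4, 259.6, 107.8]
orientation: [2.932, -1.129, -0.0]
ft_force: [0.3, -0.4, 0.8]
width: 0.2
t: 39.4
ee_pos: [489.4, 259.2, 108.0]
orientation: [-2.919, 1.154, -0.002]
ft_force: [4.9, 4.1, -3.5]
width: 0.7
ee [489.4 259.2 108. ] F [ 4.9  4.1 -3.5] q6 1.22 yaw_y -133.2 C in tool [-125.2   19.8]
side 0.69 245 [474. 236.] az -46.6 in tool [ 4.6 27.6]
scene 0.73 98 [473. 241.] az -45.3 in tool [ 0.6 24.4]
```

```bash
python3 -m inch '[{"tx":0,"ty":0.1,"tz":0,"ax":0,"ay":0,"az":0,"jaw":0},{"tx":0,"ty":0,"tz":0,"ax":0,"ay":0,"az":0,"jaw":0},{"tx":0,"ty":0,"tz":0,"ax":0,"ay":0,"az":0,"jaw":0}]'; python3 -m inch '[{"tx":0,"ty":-1.5,"tz":0,"ax":0,"ay":0,"az":0,"jaw":0},{"tx":0,"ty":-1.5,"tz":0,"ax":0,"ay":0,"az":0,"jaw":0},{"tx":0,"ty":0,"tz":-4,"ax":0,"ay":0,"az":0,"jaw":0},{"tx":0,"ty":0,"tz":-4,"ax":0,"ay":0,"az":0,"jaw":0},{"tx":2,"ty":-4,"tz":-3,"ax":0,"ay":0,"az":0,"jaw":0},{"tx":2,"ty":-4,"tz":-3,"ax":0,"ay":0,"az":0,"jaw":0},{"tx":0,"ty":0,"tz":0,"ax":0,"ay":0,"az":0,"jaw":0}]'; python3 pg.py; python3 rb.py
python3 - <<'E'
from h import *
L=[]
for n in ['side','scene']:
    im,dep=viewer.get_image(n)
    for th in ['carving','spare_block']:
        for m in masks_of(n,th)[:1]:
            c=cloud(n,dep,m['pixels']);print(n,th,round(m['score'],2),m['location'],np.round(np.median(c,0)))
    q=proj(n,[400,320,100])[0];x,y=int(q[0]),int(q[1]);L.append(cv2.resize(im[y-75:y+75,x-75:x+75],(400,400)))
cv2.imwrite('pics/f.png',np.hstack(L)[:,:,::-1])
E
```

```text
t: 39.98
ee_pos: [489.4, 259.1, 108.1]
orientation: [-2.918, 1.153, -0.004]
ft_force: [5.8, 6.9, -5.8]
width: 0.4
t: 40.85
ee_pos: [595.6, 312.2, 250.2]
orientation: [-2.918, 1.153, -0.006]
ft_force: [-0.6, 0.5, -0.1]
width: 0.2
ee [595.6 312.2 250.2] F [-0.6  0.5 -0.1] q6 1.22 yaw_y -133.1 C in tool [-166.5  130.9]
side 0.58 218 [473. 234.] az -47.2 in tool [-36.1 140.3]
scene 0.7 102 [473. 241.] az -45.2 in tool [-40.8 135.5]
side rib 35.8 score 1.0
scene rib 35.4 score 0.83
side carving 0.84 [312.6, 167.2] [479. 379.  86.]
side spare_block 0.92 [312.4, 296.7] [352. 173.  24.]
scene carving 0.74 [281.8, 205.2] [466. 389.  78.]
scene spare_block 0.82 [385.9, 230.8] [349. 182.  24.]
```

View pics/f.png

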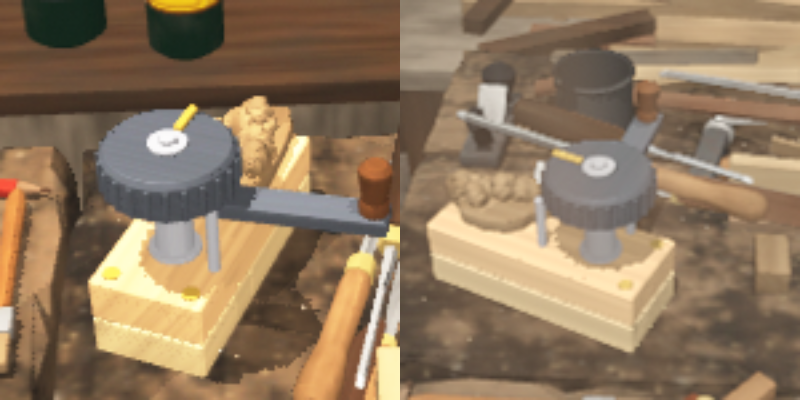

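The final view shows the rib pointing along the jig toward the carving, as at the start, and the arm swung clear against its stop. The carving and the walnut block are where they were. I'm handing in.

```bash
python3 -c "
from workcell import ctrl;print(ctrl.close_job())"
```

```text
the job is handed in; nothing more can be done
None
```

I loosened the nut two full turns anticlockwise, then pushed the arm clockwise by its peg to its stop. I handed the job in at about 41 s, with the gripper well clear of everything.

**Nut:** I pressed the closed fingertip on the rim and moved it round in four strokes of roughly 97°, 195°, 198° and 230°. Those add up to about 720°. The rib now reads 35.8° in the side camera and 35.4° in the scene camera, against 36.0° and 35.4° at the start.

**Arm:** The push met firm resistance of about 9–11 N with no further movement of the peg. The peg then sat at about -46°, close to the -45° expected for the 80° stop. The two cameras differed by about 2°.

**Carving and spare block:** Neither looks shifted, and their positions in the pictures match the start. The side camera's depth reading for the carving did change, because the arm no longer hides part of it.

**Problems on the way:**
- The closed fingertips sat about 24 mm higher than the reported tool position, so my first approach passed just over the nut without touching it.
- The finger lost contact with the rim three times in the strokes. Each time I pressed it back on, and I checked the rib angle before finishing.
- Pressing force on the rim was mostly 3–10 N and briefly 12.6 N, above the suggested 4–8 N.

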